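Clear broken cells into the sprung-flap glass bin and hang the racks to drain

ROBOT

A 7-joint arm with a two-finger parallel gripper is mounted at the origin on the work surface. World frame = base frame: x ahead of the robot, y to its left, z up, the work surface at z = 0. Lengths are in m, angles in rad, forces in N, time in s.
With the tool pointing down it reaches from about 0.4 to 0.875 m from the base axis. Payload 19.3 kg.
Tool frame: the origin (TCP) lies midway between the tips of the shut fingers; the grasp point (between the pads) lies 19 mm behind it; x points along the fingers, y is the direction in which the jaws open and shut, and the axes are right-handed (so a half turn about x gives the same grasp; the last joint's range is limited). The gripper opens to 85 mm and grips with 20 to 120 N. Pads are 22 mm wide; open, the fingers measure 114 mm over their backs; the gripper's body (76 mm by 85 mm) begins 54 mm behind the grasp point. The pads swing forward as they close: fully open they stand 13 mm farther back than shut.
Start: joints at [-1.369, 0.521, -0.036, 1.599, 0.021, 1.021, -0.113], TCP at [0.168, 0.602, 0.231] pointing down, gripper open.
Joint ranges: [-2.91, 2.91], [-0.3, 2.13], [-1.5, 1.42], [0.17, 2.43], [-1.26, 4.41], [0.16, 1.93], [-2.52, 2.52]. Speed limits (rad/s): [1.89, 1.89, 2.39, 2.39, 3.01, 3.01, 3.01].

INTERFACE

Orientations are given as [roll, pitch, yaw] about the fixed x, y, z axes, in that order (R = Rz(yaw) Ry(pitch) Rx(roll)).
In Python, from workcell import telemetry, vision, workorder gives the robot as it stands. The module is installed in compiled form; this text tells all that it offers.
- The arm moves only by the tool play_rows, never from a script. Its argument "deltas" is a list of rows, each a list of 7 numbers: the shift along the world's x, y, z in mm, then the turn, a rotation vector about the world's x, y, z in degrees, then the finger opening in mm, from 0 to 85.4. In form: [[x, y, z, wx, wy, wz, jaw], ...]. A call has 1 to 8 rows; each row shifts and turns the commanded pose from where the row before left it; what a row does not reach is not made up. A row lasts 1/8 s, in which the tool goes at most 62.5 mm and 10.7 degrees, less where a joint would pass 70% of its speed; a pose out of reach is approached as far as the arm can. A call with a gripper value outside its range is refused whole. The fingers move at their own pace and stop on an object; "grip_force" is the grip in N (left out, the last holds). Time passes only in rows, so rows that do not move let the fingers close. It gives the time, the measured TCP pose, the force and the opening at its end, in the units of the state.
- telemetry.observe(): the state, without advancing time (a new reading comes with each control period).
- vision.grab_frame(name): name is "side" or "top" or "wrist"; returns the picture (400x640x3 uint8, red, green, blue); there is no depth.
- vision.camera_info(name): a dict with "mtx" (3x3 intrinsics, pixels), "rvec" (rotation vector, rad) and "tvec" (3), from world to camera coordinates, as OpenCV has them. Camera axes: x right, y down, z forward; pixel columns grow to the right and rows downward; lengths in m; the calibration is good to about 2 mm. A picture is of the moment at which its call begins: read the wrist's pose just before it. camera_info takes no time and is no camera call; for the wrist camera it gives the pose at the moment of the call.
- workorder.job_done(): hands the job in, once; it reports no verdict.
The state is a dict: "clock": time; "qpos": joint angles; "qd": joint speeds; "joint_efforts": joint torques, N m; "position": TCP position; "tool_rot": TCP orientation; "force": force on the tool from outside, world axes, zero at the start; "moment": the same for the moment, N m; "grip_width": finger opening in m.
Only numpy, scipy, OpenCV 4.12 (cv2) and the standard library are available. Lean on these libraries where they do the work, as an engineer would, in place of code of your own. Each camera call takes 0.05 s, during which the arm holds its last target. There are 200 camera calls.

TASK

Finish the wash-up of the glass measuring cells. Put every broken cell (the short jagged ones without a lid) into the broken-glass bin: push the sprung flap in its lid down, hold it open while the piece drops through, and let it shut again; leave the whole cells, the bottle and the jar where they are. Hang both empty steel racks astride the bar of the drying stand, side by side between the posts with one leg on each side of the bar, so that they hang still.

Things in the scene. Friction and masses are not known exactly. Their poses are not given: they have to be found in the camera images.
- broken0: a broken glass cell (may be absent): a short stub of frosted glass without a lid, jagged at one end, closed at the other; 32 x 22.5 x 12.5 mm along its own x, y, z, 18 g. It starts lying flat on the grey mat at any yaw. Origin: centre of the underside (6.25 mm below its middle along its own z); the jagged end is at its +x
- broken1: a broken glass cell (may be absent): a short stub of frosted glass without a lid, jagged at one end, closed at the other; 32 x 22.5 x 12.5 mm along its own x, y, z, 18 g. It starts lying flat on the grey mat at any yaw. Origin: centre of the underside (6.25 mm below its middle along its own z); the jagged end is at its +x
- broken2: a broken glass cell (may be absent): a short stub of frosted glass without a lid, jagged at one end, closed at the other; 32 x 22.5 x 12.5 mm along its own x, y, z, 18 g. It starts lying flat on the grey mat at any yaw. Origin: centre of the underside (6.25 mm below its middle along its own z); the jagged end is at its +x
- broken3: a broken glass cell (may be absent): a short stub of frosted glass without a lid, jagged at one end, closed at the other; 32 x 22.5 x 12.5 mm along its own x, y, z, 18 g. It starts lying flat on the grey mat at any yaw. Origin: centre of the underside (6.25 mm below its middle along its own z); the jagged end is at its +x
- broken4: a broken glass cell (may be absent): a short stub of frosted glass without a lid, jagged at one end, closed at the other; 32 x 22.5 x 12.5 mm along its own x, y, z, 18 g. It starts lying flat on the grey mat at any yaw. Origin: centre of the underside (6.25 mm below its middle along its own z); the jagged end is at its +x
- broken5: a broken glass cell (may be absent): a short stub of frosted glass without a lid, jagged at one end, closed at the other; 32 x 22.5 x 12.5 mm along its own x, y, z, 18 g. It starts lying flat on the grey mat at any yaw. Origin: centre of the underside (6.25 mm below its middle along its own z); the jagged end is at its +x
- whole0: a whole glass cell with a black lid on its +x end, 49 x 22.5 x 12.5 mm along x, y, z, lying on the grey mat among the broken ones; to be left alone. Origin: centre of the underside
- whole1: a whole glass cell with a black lid on its +x end, 49 x 22.5 x 12.5 mm along x, y, z, lying on the grey mat among the broken ones; to be left alone. Origin: centre of the underside
- mat: grey flat rubber mat, 180 (x) x 335 (y) x 3 mm, fixed, its top 3 mm above the bench. Origin: centre of the underside
- bin: closed broken-glass bin, fixed, grey with a white lid, 200 (x) x 220 (y) mm, lid top 174 mm above the bench. In the middle of the lid is a slot 70 (x) x 130 (y) mm closed by a sprung steel flap; below it the bin is empty down to its floor at 4 mm. Origin: centre of the underside, z up; the slot is centred on x = y = 0
- flap (a joint): the bin's flap, 66 (x) x 126 (y) x 3 mm, hinged along the slot's +x edge (bin x = 35 mm, height 171 mm). 0 = shut, up to 1.35 rad as its free -x edge is pushed down into the bin. A spring shuts it (about 2 N at 40 mm from the hinge); a cell's weight does not open it: push it down with the gripper and keep it down while letting go. Held at about 1 rad, cells slide off it into the bin
- flap_edge (a point): middle of the flap's free edge
- drain_mat: flat ribbed blue draining mat on which the two racks stand, 260 (x) x 190 (y) x 3 mm, fixed, top 3 mm above the bench. Origin: centre of the underside
- rack_a: an empty cell rack of bent 2.5 mm steel sheet, an upside-down U that stands on its two legs like a bridge: 120 mm long (x), 50 mm wide over the legs (y), 60 mm tall; a flat top with five oblong holes, legs full length, ends open; inside 45 mm wide and 57.5 mm high. About 260 g. Origin: centre of the underside (between the feet), z up
- rack_a_top (a point): centre of the underside of that rack's flat top, 57.5 mm above its feet; it is what rests on the bar
- rack_b: an empty cell rack of bent 2.5 mm steel sheet, an upside-down U that stands on its two legs like a bridge: 120 mm long (x), 50 mm wide over the legs (y), 60 mm tall; a flat top with five oblong holes, legs full length, ends open; inside 45 mm wide and 57.5 mm high. About 260 g. Origin: centre of the underside (between the feet), z up
- rack_b_top (a point): centre of the underside of that rack's flat top, 57.5 mm above its feet; it is what rests on the bar
- stand: drying stand, fixed: a steel drip tray 160 (x) x 370 (y) x 14 mm with two posts at y = +-168 mm that carry one round horizontal bar along y, 16 mm thick, its axis 140 mm above the bench; posts reach 159 mm. Origin: centre of the underside
- bar_mid (a point): middle of the bar, on its axis; y along the bar, z up
- wash_bottle: white wash bottle with blue cap, 60 mm across, 150 mm tall, loose, not part of the job. Origin: centre of the underside
- reagent_jar: amber jar, 64 mm across, 100 mm tall, loose, not part of the job. Origin: centre of the underside
Not all that is in view belongs to the job. Leave any black or pink look-alike of the rack_b alone.

How it is judged:
At the end, for the whole second after the job is handed in: all broken cells lie in the bin, over 8 cm below its lid, flap shut (0.1 rad); both racks hang still with the top on the bar (centre within 20 mm of its axis sideways, 130 mm of its middle), tilt under 0.6 rad, along the bar within 0.3 rad; whole cells within 5 cm of their start (z of each of broken0, broken1, broken2, broken3, broken4, broken5 in the frame of bin below 0.09 m and x of broken0 in the frame of bin between -0.1 and 0.1 m and y of broken0 in the frame of bin between -0.11 and 0.11 m and x of broken1 in the frame of bin between -0.1 and 0.1 m and y of broken1 in the frame of bin between -0.11 and 0.11 m and x of broken2 in the frame of bin between -0.1 and 0.1 m and y of broken2 in the frame of bin between -0.11 and 0.11 m and x of broken3 in the frame of bin between -0.1 and 0.1 m and y of broken3 in the frame of bin between -0.11 and 0.11 m and x of broken4 in the frame of bin between -0.1 and 0.1 m and y of broken4 in the frame of bin between -0.11 and 0.11 m and x of broken5 in the frame of bin between -0.1 and 0.1 m and y of broken5 in the frame of bin between -0.11 and 0.11 m and x of rack_a_top in the frame of bar_mid between -0.02 and 0.02 m and y of rack_a_top in the frame of bar_mid between -0.13 and 0.13 m and z of rack_a_top in the frame of bar_mid between 0 and 0.02 m and angle between each of rack_a, rack_b's own z axis and vertical below 0.6 rad and angle between the x axis of each of rack_a, rack_b and the y axis of stand, either way round below 0.3 rad and linear speed of each of rack_a, rack_b below 0.03 m/s and x of rack_b_top in the frame of bar_mid between -0.02 and 0.02 m and y of rack_b_top in the frame of bar_mid between -0.13 and 0.13 m and z of rack_b_top in the frame of bar_mid between 0 and 0.02 m and value of joint flap below 0.1 rad and distance of each of whole0, whole1 from where it was at the start of the episode below 0.05 m); the robot touches nothing.
It fails at once if a whole cell is shifted by more than 5 cm (distance of any of whole0, whole1 from where it was at the start of the episode above 0.05 m).
It fails at once if the wash bottle or the jar is pushed away by more than 4 cm or knocked over (distance of any of wash_bottle, reagent_jar from where it was at the start of the episode above 0.04 m or angle between any of wash_bottle, reagent_jar's own z axis and vertical above 0.5 rad).
Of broken0, broken1, broken2, broken3, broken4, broken5 only 4 to 6 are there at a start; the rules pass over those that are not, and their reading is None.
At some moment in a run one of broken0, broken1, broken2, broken3, broken4, broken5 may be knocked a few centimetres aside while the robot is not near it.
It also fails if it takes over 210 s, if anything falls off the work surface, if the arm or the gripper's body presses on something with over 40 N, if the wrist force passes 120 N, or if a joint passes its speed limit or range.

## Working session

There is one attempt and no reset: what is moved stays moved. The work goes in short steps, Python scripts to look and compute and a tool call to move; the robot and the scene stay as the last step left them, time stands still between calls to the robot, and variables do not carry over. Pictures are saved under pics/ and viewed, about 12 in all and at most 16, crops included, and the job is handed in when it is done.

Besides the shell and the picture viewer there is one more tool, called after "Request:" as name(argument=value, ...), one argument or row to a line, values as JSON. play_rows: Moves the arm, as the interface text tells. Its arguments: {"type":"object","properties":{"deltas":{"type":"array","items":{"type":"array","items":{"type":"number"}}},"grip_force":{"type":"number"}},"required":["deltas"]}

```bash
mkdir -p pics; cat > h.py <<'E'
import numpy as np, cv2
from workcell import telemetry, vision, workorder
def cam(n):
    c=vision.camera_info(n); K=np.array(c["mtx"],float); R=cv2.Rodrigues(np.array(c["rvec"],float))[0]; t=np.array(c["tvec"],float).ravel()
    return K,R,t
def grab(n,f=None):
    c=cam(n); im=cv2.cvtColor(np.asarray(vision.grab_frame(n)),cv2.COLOR_RGB2BGR)
    if f: cv2.imwrite('pics/'+f,im)
    return im,c
def ray(c,uv,z):
    K,R,t=c; uv=np.atleast_2d(uv).astype(float)
    d=(R.T@np.linalg.inv(K)@np.c_[uv,np.ones(len(uv))].T).T; o=-R.T@t
    s=(z-o[2])/d[:,2]; return o+s[:,None]*d
def proj(c,p):
    K,R,t=c; q=(K@(R@np.atleast_2d(p).T+t[:,None])).T; return q[:,:2]/q[:,2:]
E
python3 - <<'E'
from h import *
s=telemetry.observe(); print(s)
for n in("side","top","wrist"):
    im,c=grab(n,n+'0.png'); print(n,-c[1].T@c[2],c[0][0,0],c[0][:2,2],c[1][2])
E
```

```text
{'clock': 0.0, 'qpos': array([-1.36921142,  0.52202428, -0.03632711,  1.600019  ,  0.02121474,
        1.021125  , -0.11279003]), 'qd': array([ 1.90275123e-04,  9.94320675e-05, -2.32003433e-04, -1.05971931e-03,
        2.87516700e-04, -4.41480744e-04,  1.18538518e-03]), 'joint_efforts': array([-2.03109789e-04, -9.27130938e+01,  1.98011957e+00, -3.69921613e+01,
        1.78767694e-02,  8.64506786e-03, -6.66842709e-06]), 'position': array([0.16772821, 0.60170438, 0.23071542]), 'tool_rot': array([-1.48728822,  1.56960617, -1.75906548]), 'force': array([ 0.39285482, -0.92009722, -0.25297379]), 'moment': array([ 0.00027181, -0.0297421 , -0.04234903]), 'grip_width': 0.08528717155674295}
side [-0.00561456 -0.99284114  1.14694865] 512.5944149641755 [312.20877965 205.65666754] [ 0.33055018  0.65879436 -0.67581549]
top [ 0.30399949 -0.00596489  1.57244529] 496.8269331937697 [323.82643948 191.31561501] [ 0.10429978 -0.01677336 -0.99440445]
wrist [0.10322697 0.61987176 0.37279093] 298.2618877650832 [316.98833431 200.9212769 ] [ 0.25440243 -0.07285107 -0.96435062]
```

View pics/top0.png

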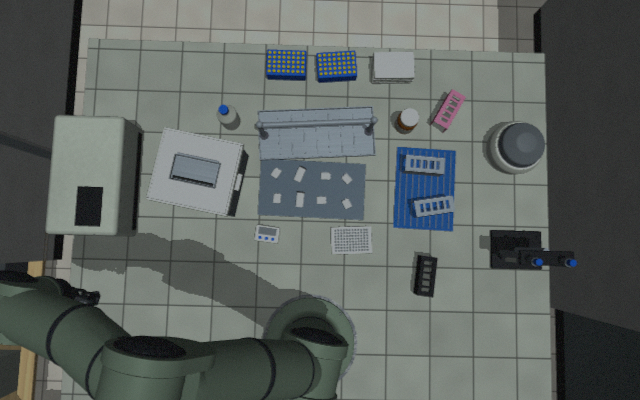

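View pics/side0.png

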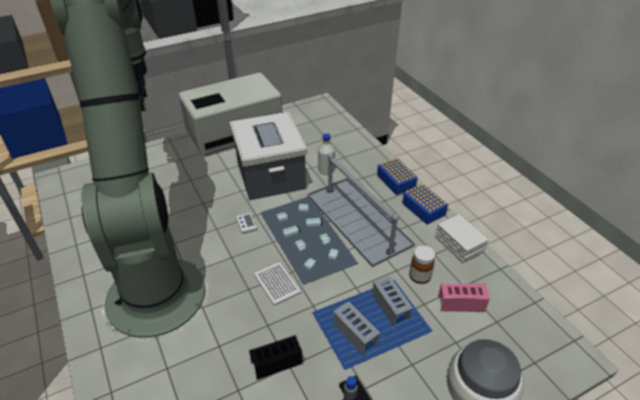

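The top view (up = +x, left = +y) shows the grey mat at about (312,190) with 8 cells. The bin is at (197,170), the stand at (316,130), and two grey racks on the blue mat are at (425,163) and (434,206). The black one at (426,276) and the pink one at (448,110) are the look-alikes. I'll measure coarsely and enlarge.

```bash
python3 - <<'E'
from h import *
im=cv2.imread('pics/top0.png'); c=cam("top")
def P(uv,z): print(uv,z,np.round(ray(c,uv,z)*1000)[:,:2].tolist())
P([[265,160],[258,218],[363,219],[365,165]],.003)
sub=im[160:222,255:370]; g=cv2.cvtColor(sub,cv2.COLOR_BGR2GRAY); m=(g>135).astype(np.uint8)*255
for ct in cv2.findContours(m,cv2.RETR_EXTERNAL,cv2.CHAIN_APPROX_NONE)[0]:
    if len(ct)<8: continue
    r=cv2.minAreaRect(ct); ctr=np.array(r[0])+[255,160]; bp=cv2.boxPoints(r)+[255,160]
    w=ray(c,bp,.0155); w0=ray(c,ctr,.0155)[0]
    e=[np.linalg.norm(w[1]-w[0]),np.linalg.norm(w[2]-w[1])]; k=int(np.argmax(e)); d=w[k+1]-w[k]
    print(ctr.round(1),(w0*1000).round()[:2],(np.array(e)*1000).round(),round(np.degrees(np.arctan2(d[1],d[0]))%180))
P([[164,129],[248,144],[238,216],[147,203]],.174)
P([[176,151],[221,159],[214,186],[169,178]],.171)
P([[263,122],[369,119]],.148)
P([[405,154],[445,158],[445,174],[405,171]],.063)
P([[413,199],[452,195],[455,211],[416,217]],.063)
P([[227,115],[407,120]],.1)
cv2.imwrite('pics/crop1.png',cv2.resize(im[95:235,140:460],None,fx=2.5,fy=2.5,interpolation=cv2.INTER_CUBIC))
E
```

```text
[[265, 160], [258, 218], [363, 219], [365, 165]] 0.003 [[564.0, 158.0], [378.0, 173.0], [384.0, -159.0], [557.0, -162.0]]
[311.5 218.5] [381.   4.] [41.  3.] 92
[346.3 203.1] [ 432. -104.] [21. 27.] 28
[321. 200.] [440. -24.] [25. 19.] 92
[276.4 198. ] [442. 116.] [27. 20.] 174
[299.4 199.5] [439.  44.] [42. 20.] 175
[256.5 197.5] [442. 179.] [  9. 123.] 2
[346.3 178.3] [ 511. -102.] [18. 25.] 46
[325. 176.] [516. -35.] [25. 19.] 92
[299.3 174.2] [520.  47.] [42. 20.] 159
[275.6 172.4] [523. 122.] [28. 20.] 149
[358.5 168. ] [ 545. -140.] [67. 51.] 92
[[164, 129], [248, 144], [238, 216], [147, 203]] 0.174 [[617.0, 430.0], [580.0, 190.0], [374.0, 210.0], [404.0, 465.0]]
[[176, 151], [221, 159], [214, 186], [169, 178]] 0.171 [[555.0, 394.0], [535.0, 265.0], [458.0, 281.0], [477.0, 409.0]]
[[263, 122], [369, 119]] 0.148 [[652.0, 153.0], [670.0, -157.0]]
[[405, 154], [445, 158], [445, 174], [405, 171]] 0.063 [[585.0, -279.0], [576.0, -403.0], [526.0, -403.0], [532.0, -280.0]]
[[413, 199], [452, 195], [455, 211], [416, 217]] 0.063 [[446.0, -305.0], [462.0, -425.0], [413.0, -434.0], [391.0, -314.0]]
[[227, 115], [407, 120]] 0.1 [[682.0, 267.0], [683.0, -278.0]]
```

View pics/crop1.png

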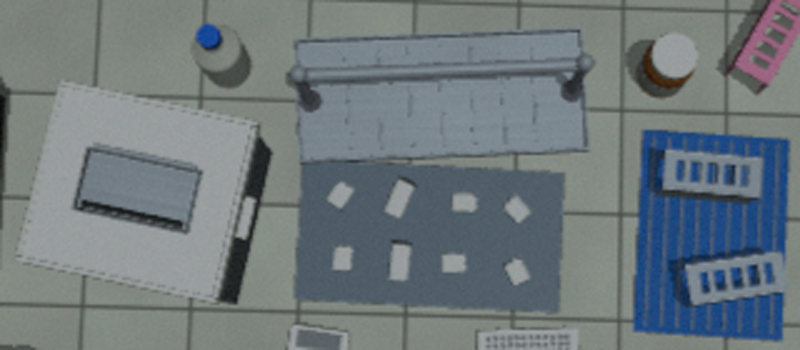

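Request:
play_rows(
  deltas=[
    [35,-33,9,0,0,0,60],
    [35,-33,9,0,0,0,60],
    [35,-33,9,0,0,0,60],
    [35,-33,9,0,0,0,60],
    [35,-33,9,0,0,0,60],
    [35,-33,9,0,0,0,60],
    [35,-33,9,0,0,0,60],
    [35,-33,9,0,0,0,60],
  ],
  grip_force=40,
)

```text
clock: 1.15
position: [0.4487, 0.3368, 0.3035]
tool_rot: [-2.244, 1.571, -2.516]
force: [-0.4, 0.0, 0.2]
grip_width: 0.0602
```

```bash
python3 - <<'E'
from h import *
from scipy.spatial.transform import Rotation as Ro
im,c=grab('wrist','w1.png'); s=telemetry.observe(); print(s['clock'],s['position'],s['qpos'].round(3))
print(Ro.from_euler('xyz',s['tool_rot']).as_matrix().round(3)); print(s['grip_width'])
E
```

```text
1.2 [0.45363868 0.33169411 0.30471585] [-0.794  0.349  0.074  1.682 -0.025  1.11   0.579]
[[ 0.003  0.275  0.962]
 [-0.001  0.962 -0.275]
 [-1.    -0.001  0.003]]
0.06026260781734271
```

View pics/w1.png

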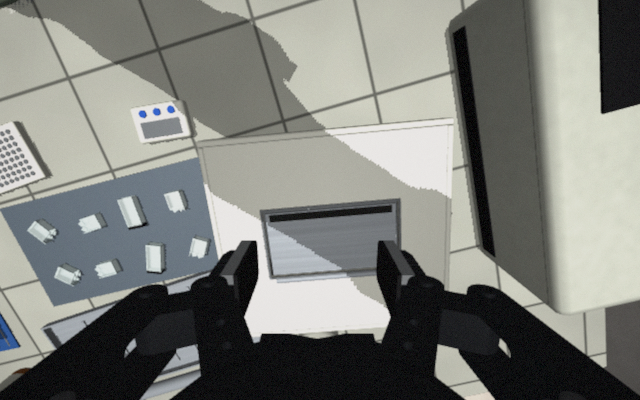

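The picture shows the bin lid with corners (198,140) and (453,119). The slot is at about (262–400, 200–278), with its dark free-edge gap on the robot side, at y≈212. The mat's 8 cells are on the left, with the whole cells in the third column at (131,212) and (155,258).

```bash
python3 - <<'E'
from h import *
c=cam('wrist')
uv=np.array([[261,209],[400,198],[400,268],[264,278]],float)
im=cv2.imread('pics/w1.png'); 
for z in(.174,.171):
    p=ray(c,uv,z); print((p*1000).round().tolist(), (p.mean(0)*1000).round(), [round(float(np.linalg.norm(p[i]-p[i-1])*1000)) for i in range(4)])
p=ray(c,[[198,140],[453,119]],.174); d=p[0]-p[1]; print((p*1000).round().tolist(),np.linalg.norm(d),np.degrees(np.arctan2(d[1],d[0])))
y=p[1]-p[0]; y/=np.linalg.norm(y); x=np.array([y[1],-y[0],0]); print('bin c',p.mean(0)+.1*x, 'xaxis',x)
E
```

```text
[[455.0, 275.0, 174.0], [480.0, 405.0, 174.0], [552.0, 391.0, 174.0], [525.0, 255.0, 174.0]] [503. 331. 174.] [74, 132, 73, 139]
[[455.0, 275.0, 171.0], [481.0, 406.0, 171.0], [554.0, 391.0, 171.0], [527.0, 254.0, 171.0]] [504. 331. 171.] [75, 134, 74, 140]
[[378.0, 242.0, 174.0], [422.0, 465.0, 174.0]] 0.22730191613457607 -101.33145136423035
bin c [0.49800502 0.33371172 0.174     ] xaxis [ 0.98050695 -0.1964844   0.        ]
```

Request:
play_rows(
  deltas=[
    [0,-50,0,0,0,0,60],
    [0,-50,0,0,0,0,60],
    [0,-55,0,0,0,0,60],
    [0,-55,0,0,0,0,60],
    [0,-55,0,0,0,0,60],
    [0,-45,0,0,0,0,60],
    [0,-20,0,0,0,0,60],
    [0,0,0,0,0,0,60],
  ],
)

```text
clock: 2.2
position: [0.4477, 0.007, 0.3033]
tool_rot: [-0.954, 1.571, -1.228]
force: [0.1, 1.3, -0.1]
grip_width: 0.0604
```

```bash
python3 - <<'E'
from h import *
im,c=grab('wrist','w2.png'); s=telemetry.observe(); print(s['clock'],s['position'],s['qpos'].round(3),s['tool_rot'])
np.savez('w2.npz',K=c[0],R=c[1],t=c[2])
E
```

```text
2.25 [0.44773457 0.00813194 0.30324669] [-0.365  0.153  0.244  1.957 -0.043  1.037  1.196] [2.37399374 1.5706836  2.10135006]
```

View pics/w2.png

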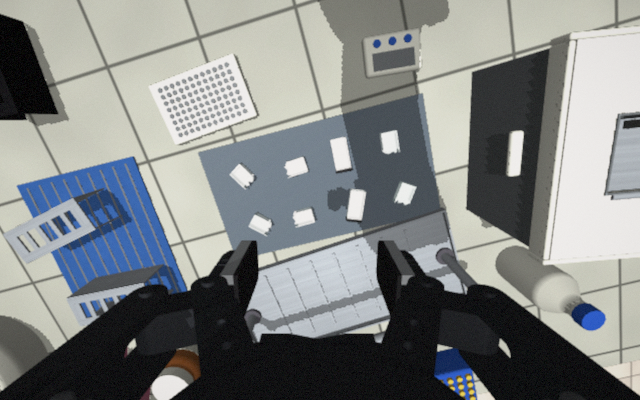

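```bash
cat > seg.py <<'E'
from h import *
def seg(im,c,th=150,box=None):
    g=cv2.cvtColor(im,cv2.COLOR_BGR2GRAY); out=[]
    # mat region mask (world box) 
    m=(g>th).astype(np.uint8)*255
    for ct in cv2.findContours(m,cv2.RETR_EXTERNAL,cv2.CHAIN_APPROX_NONE)[0]:
        A=cv2.contourArea(ct)
        if A<60 or A>1500: continue
        r=cv2.minAreaRect(ct); w0=ray(c,r[0],.0155)[0]
        if not(.375<w0[0]<.56 and -.17<w0[1]<.18): continue
        w=ray(c,cv2.boxPoints(r),.0155)
        e=[np.linalg.norm(w[1]-w[0]),np.linalg.norm(w[2]-w[1])]; k=int(np.argmax(e)); d=w[k+1]-w[k]
        out.append((np.round(r[0]),(w0*1000).round()[:2],(np.array(sorted(e))*1000).round(),round(float(np.degrees(np.arctan2(d[1],d[0]))%180)),A))
    return out
E
python3 - <<'E'
from seg import *
im=cv2.imread('pics/w2.png'); z=np.load('w2.npz'); c=(z['K'],z['R'],z['t'])
for o in seg(im,c): print(*o)
cv2.imwrite('pics/crop2.png',cv2.resize(im[90:260,195:455],None,fx=3,fy=3,interpolation=cv2.INTER_CUBIC))
E
```

```text
[260. 224.] [ 508. -100.] [27. 32.] 46 276.5
[303. 217.] [515. -35.] [26. 32.] 90 285.5
[356. 204.] [517.  48.] [24. 48.] 158 436.0
[405. 193.] [521. 121.] [24. 32.] 147 286.0
[242. 176.] [ 430. -102.] [26. 32.] 30 318.0
[295. 167.] [439. -24.] [24. 32.] 93 316.0
[340. 153.] [437.  44.] [24. 46.] 177 491.5
[389. 142.] [441. 115.] [24. 31.] 177 330.0
[279. 128.] [380. -30.] [ 10. 127.] 90 509.0
[333. 112.] [380.  48.] [11. 24.] 90 118.0
```

View pics/crop2.png

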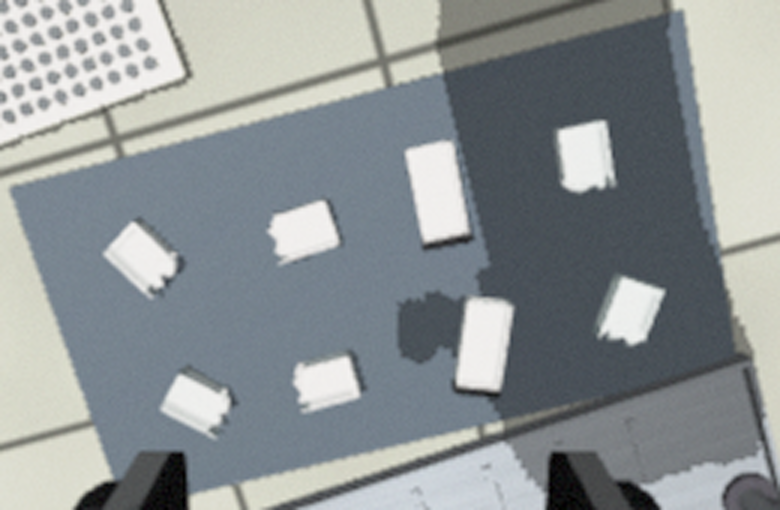

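The crop shows 8 cells. The two long ones with dark lids, at (437,44) and (517,48), are the whole cells and stay put. The six short jagged ones are broken: A(441,115), B(521,121), C(439,-24), D(515,-35), E(430,-102) and F(508,-100). I'll pick A first.

Request:
play_rows(
  deltas=[
    [-2,27,-50,0,0,3,50],
    [-2,27,-50,0,0,3,50],
    [-2,27,-50,0,0,3,50],
    [-1,26,-50,0,0,4,50],
    [0,0,-40,0,0,0,50],
    [0,0,-30,0,0,0,50],
    [0,0,-20,0,0,0,50],
    [0,0,-8,0,0,0,50],
  ],
  grip_force=40,
)

```text
clock: 3.25
position: [0.4401, 0.116, 0.0042]
tool_rot: [-3.071, 1.569, -3.115]
force: [0.5, 0.1, -0.4]
grip_width: 0.0502
```

Request:
play_rows(
  deltas=[
    [0,0,0,0,0,0,50],
    [0,0,0,0,0,0,15],
    [0,0,0,0,0,0,15],
    [0,0,0,0,0,0,15],
    [0,0,0,0,0,0,15],
    [0,0,0,0,0,0,15],
  ],
)

```text
clock: 4.0
position: [0.4413, 0.1153, 0.0062]
tool_rot: [0.509, 1.569, 0.464]
force: [-0.9, 0.4, 8.9]
grip_width: 0.0212
```

Request:
play_rows(
  deltas=[
    [0,0,20,0,0,0,15],
    [0,0,50,0,0,0,15],
    [0,0,60,0,0,0,15],
  ],
)

```text
clock: 4.38
position: [0.4403, 0.1149, 0.1369]
tool_rot: [-2.814, 1.57, -2.859]
force: [1.4, 0.6, 0.4]
grip_width: 0.0217
```

Request:
play_rows(
  deltas=[
    [6,25,50,0,0,0,15],
    [12,45,40,0,0,-4,15],
    [12,50,25,0,0,-4,15],
    [12,50,0,0,0,0,15],
    [12,49,0,0,0,0,15],
    [0,0,-20,0,0,0,15],
    [0,0,-30,0,0,0,15],
  ],
)

```text
clock: 5.25
position: [0.4949, 0.3348, 0.2006]
tool_rot: [0.872, 1.569, 0.688]
force: [-0.5, -0.4, -1.3]
grip_width: 0.0214
```

Request:
play_rows(
  deltas=[
    [0,0,-30,0,0,0,15],
    [0,0,-30,0,0,0,15],
    [0,0,-20,0,0,0,15],
    [0,0,-10,0,0,0,15],
    [0,0,0,0,0,0,15],
  ],
)

```text
clock: 5.88
position: [0.4944, 0.334, 0.1103]
tool_rot: [-2.483, 1.57, -2.668]
force: [-2.8, 0.5, -0.5]
grip_width: 0.0211
```

Request:
play_rows(
  deltas=[
    [0,0,0,0,0,0,50],
    [0,0,0,0,0,0,50],
    [0,0,0,0,0,0,50],
    [0,0,0,0,0,0,50],
    [0,0,0,0,0,0,50],
  ],
)

```text
clock: 6.5
position: [0.4949, 0.3341, 0.1104]
tool_rot: [0.863, 1.57, 0.679]
force: [-0.3, 0.1, 2.5]
grip_width: 0.0504
```

```bash
python3 - <<'E'
from h import *
im,c=grab('wrist','w3.png'); s=telemetry.observe(); print(s['clock'],s['position'],s['qpos'].round(3),s['force'])
im2,_=grab('side')
cv2.imwrite('pics/v3.png',np.hstack([im[60:340,160:480],cv2.resize(im2[80:220,190:350],None,fx=2,fy=2)]))
E
```

```text
6.55 [0.49490284 0.33415569 0.11040406] [-0.772  0.632  0.114  1.78  -0.1    0.735  0.781] [-1.98729289  0.73074296  0.68313874]
```

View pics/v3.png

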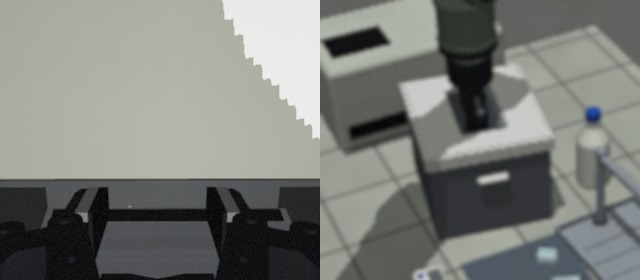

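The wrist view shows the flap held down between the fingers with no glass on it. I'll lift and re-measure the mat from the top camera.

Request:
play_rows(
  deltas=[
    [0,0,40,0,0,0,50],
    [0,0,50,0,0,0,50],
    [0,0,50,0,0,0,50],
    [0,-40,10,0,0,-5,50],
    [2,-50,0,0,0,-5,50],
    [4,-50,0,0,0,-5,50],
    [6,-40,0,0,0,-5,50],
    [0,0,0,0,0,0,50],
  ],
)

```text
clock: 7.6
position: [0.5073, 0.1509, 0.2606]
tool_rot: [-0.391, 1.57, -0.93]
force: [0.3, 0.7, -0.4]
grip_width: 0.05
```

```bash
python3 - <<'E'
from seg import *
im,c=grab('wrist','w4.png'); s=telemetry.observe(); print(s['clock'],s['position'],s['qpos'].round(3))
for o in seg(im,c): print(*o)
E
```

```text
7.65 [0.50704069 0.1529944  0.26042911] [-0.614  0.346  0.273  1.828 -0.11   0.982  0.739]
[168. 262.] [509. -98.] [29. 35.] 49 312.0
[207. 244.] [516. -35.] [24. 33.] 90 300.0
[131. 218.] [ 431. -101.] [28. 34.] 33 343.0
[257. 216.] [518.  48.] [24. 48.] 159 518.0
[179. 195.] [439. -24.] [23. 32.] 94 343.0
[304. 192.] [522. 122.] [22. 32.] 149 348.0
[220. 168.] [438.  44.] [23. 45.] 177 574.0
[153. 158.] [382. -22.] [  9. 126.] 89 507.0
[236. 105.] [384. 107.] [ 12. 125.] 89 847.5
```

View pics/w4.png

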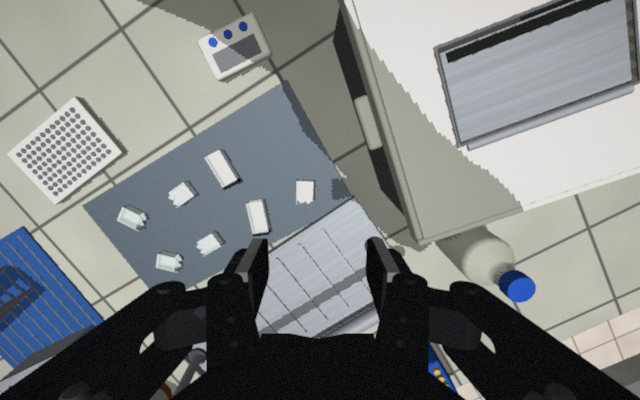

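Flap is shut with nothing on the lid, A is in the bin, and the other cells haven't moved. Next is B at (522,122).

Request:
play_rows(
  deltas=[
    [5,-10,-50,0,0,0,50],
    [5,-10,-50,0,0,0,50],
    [5,-10,-50,0,0,0,50],
    [0,-2,-40,0,0,0,50],
    [0,0,-35,0,0,0,50],
    [0,0,-20,0,0,0,50],
    [0,0,-7,0,0,0,50],
    [0,0,0,0,0,0,15],
  ],
)

```text
clock: 8.65
position: [0.5218, 0.1227, 0.0083]
tool_rot: [-3.131, 1.57, 2.62]
force: [0.4, 0.3, 0.5]
grip_width: 0.0333
```

Request:
play_rows(
  deltas=[
    [0,0,0,0,0,0,15],
    [0,0,0,0,0,0,15],
    [0,0,0,0,0,0,15],
    [0,0,0,0,0,0,15],
    [0,0,30,0,0,0,15],
    [0,0,60,0,0,0,15],
    [0,20,60,0,0,5,15],
    [-6,45,50,0,0,5,15],
  ],
)

```text
clock: 9.65
position: [0.5169, 0.1828, 0.207]
tool_rot: [0.467, 1.568, 0.108]
force: [0.8, 0.4, -1.6]
grip_width: 0.0209
```

Request:
play_rows(
  deltas=[
    [-7,50,42,0,0,5,15],
    [-7,50,0,0,0,6,15],
    [-7,47,0,0,0,0,15],
    [0,0,-20,0,0,0,15],
    [0,0,-30,0,0,0,15],
    [0,0,-30,0,0,0,15],
    [0,0,-30,0,0,0,15],
    [0,0,-20,0,0,0,15],
  ],
)

```text
clock: 10.65
position: [0.4951, 0.3279, 0.1129]
tool_rot: [-2.517, 1.57, -2.684]
force: [-1.7, 0.3, 1.1]
grip_width: 0.0209
```

Request:
play_rows(
  deltas=[
    [0,0,-10,0,0,0,15],
    [0,0,0,0,0,0,15],
    [0,0,0,0,0,0,50],
    [0,0,0,0,0,0,50],
    [0,0,0,0,0,0,50],
    [0,0,0,0,0,0,50],
    [0,0,0,0,0,0,50],
    [0,0,30,0,0,0,50],
  ],
)

```text
clock: 11.65
position: [0.4951, 0.3293, 0.1342]
tool_rot: [2.339, 1.57, 2.174]
force: [-2.3, 0.5, 0.2]
grip_width: 0.0498
```

Request:
play_rows(
  deltas=[
    [0,0,60,0,0,0,50],
    [0,0,60,0,0,0,50],
    [0,-40,40,0,0,-8,50],
    [0,-50,0,0,0,-8,50],
    [0,-50,0,0,0,-8,50],
    [0,0,0,0,0,0,50],
  ],
)

```text
clock: 12.4
position: [0.4962, 0.1843, 0.2955]
tool_rot: [0.777, 1.569, 0.184]
force: [0.1, -0.1, -0.1]
grip_width: 0.0502
```

```bash
python3 - <<'E'
from seg import *
im,c=grab('wrist','w5.png'); s=telemetry.observe(); print(s['clock'],s['position'],s['qpos'].round(3))
for o in seg(im,c): print(*o)
E
```

```text
12.45 [0.49603446 0.18666122 0.29522019] [-0.703  0.311  0.298  1.784 -0.103  1.06   0.614]
[173. 274.] [509. -97.] [23. 34.] 56 222.0
[207. 257.] [516. -34.] [23. 32.] 90 240.5
[137. 236.] [ 431. -100.] [29. 34.] 35 275.0
[250. 228.] [516.  49.] [23. 46.] 158 365.5
[180. 213.] [439. -23.] [23. 31.] 94 269.5
[214. 188.] [438.  44.] [23. 45.] 176 453.5
[154. 181.] [381. -22.] [  9. 126.] 89 384.5
[226. 130.] [383. 109.] [ 12. 126.] 90 652.5
[291. 136.] [440. 179.] [ 22. 127.] 9 542.5
```

Request:
play_rows(
  deltas=[
    [-8,-30,-20,0,0,-7.5,50],
    [-8,-30,-20,0,0,-7.5,50],
    [-8,-30,-20,0,0,-7.5,50],
    [-8,-30,-20,0,0,-7.5,50],
    [-8,-30,-20,0,0,-7.5,50],
    [-8,-30,-20,0,0,-7.5,50],
    [-8,-30,-20,0,0,-7.5,50],
    [-1,0,-15,0,0,0,50],
  ],
)

```text
clock: 13.45
position: [0.4386, -0.0229, 0.1386]
tool_rot: [1.158, 1.57, -0.347]
force: [0.8, 1.1, 0.4]
grip_width: 0.05
```

Request:
play_rows(
  deltas=[
    [0,0,-40,0,0,0,50],
    [0,0,-40,0,0,0,50],
    [0,0,-30,0,0,0,50],
    [0,0,-15,0,0,0,50],
    [0,0,-7,0,0,0,50],
    [0,0,0,0,0,0,15],
    [0,0,0,0,0,0,15],
    [0,0,0,0,0,0,15],
  ],
)

```text
clock: 14.45
position: [0.4391, -0.0218, 0.0077]
tool_rot: [1.639, 1.569, 0.137]
force: [-1.2, -0.3, 9.8]
grip_width: 0.0213
```

Request:
play_rows(
  deltas=[
    [0,0,0,0,0,0,15],
    [0,0,0,0,0,0,15],
    [0,0,30,0,0,0,15],
    [0,0,50,0,0,0,15],
    [0,0,50,0,0,0,15],
    [6,36,11,0,0,7.5,15],
    [6,36,11,0,0,7.5,15],
    [6,36,11,0,0,7.5,15],
  ],
)

```text
clock: 15.45
position: [0.4567, 0.0874, 0.171]
tool_rot: [1.569, 1.57, 0.463]
force: [1.4, -0.1, -0.8]
grip_width: 0.0213
```

Request:
play_rows(
  deltas=[
    [6,36,11,0,0,7.5,15],
    [6,36,11,0,0,7.5,15],
    [6,36,11,0,0,7.5,15],
    [5,36,11,0,0,7.5,15],
    [5,35,11,0,0,7.5,15],
    [5,35,12,0,0,7.5,15],
    [5,35,12,0,0,7.5,15],
    [0,0,0,0,0,0,15],
  ],
)

```text
clock: 16.45
position: [0.4944, 0.3376, 0.2499]
tool_rot: [1.119, 1.569, 0.93]
force: [0.6, -0.9, -0.6]
grip_width: 0.0211
```

Request:
play_rows(
  deltas=[
    [1,-4,-20,0,0,0,15],
    [0,0,-30,0,0,0,15],
    [0,0,-30,0,0,0,15],
    [0,0,-30,0,0,0,15],
    [0,0,-20,0,0,0,15],
    [0,0,-10,0,0,0,15],
    [0,0,0,0,0,0,50],
    [0,0,0,0,0,0,50],
  ],
)

```text
clock: 17.45
position: [0.4962, 0.3331, 0.1103]
tool_rot: [1.159, 1.567, 0.967]
force: [0.5, 9.7, 4.7]
grip_width: 0.0498
```

Request:
play_rows(
  deltas=[
    [0,0,0,0,0,0,50],
    [0,0,0,0,0,0,50],
    [0,0,0,0,0,0,50],
    [0,0,0,0,0,0,50],
    [0,0,40,0,0,0,50],
    [0,0,50,0,0,0,50],
    [0,0,50,0,0,0,50],
    [0,0,50,0,0,0,50],
  ],
)

```text
clock: 18.45
position: [0.4957, 0.3307, 0.3019]
tool_rot: [0.786, 1.569, 0.592]
force: [-0.3, 0.5, -0.4]
grip_width: 0.0497
```

Request:
play_rows(
  deltas=[
    [0,-30,0,0,0,-6,50],
    [0,-30,0,0,0,-6,50],
    [0,-30,0,0,0,-6,50],
    [0,-30,0,0,0,-6,50],
    [0,-30,0,0,0,0,50],
    [0,0,0,0,0,0,50],
  ],
)

```text
clock: 19.2
position: [0.496, 0.1788, 0.3002]
tool_rot: [0.963, 1.569, 0.347]
force: [0.4, 1.3, -0.1]
grip_width: 0.05
```

```bash
cat > look.py <<'E'
import sys
from seg import *
s=telemetry.observe(); im,c=grab('wrist',sys.argv[1]); print(s['clock'],(s['position']*1000).round(1),'yaw',90-np.degrees(s['tool_rot'][0]-s['tool_rot'][2]))
for o in seg(im,c):
    if o[4]<700 and o[1][0]>400 and o[2][0]>18 and o[2][1]<60: print(*o)
E
python3 look.py w6.png
```

```text
19.2 [496.  178.8 300.2] yaw 54.72470338114447
[180. 274.] [510. -99.] [27. 33.] 55 224.5
[213. 256.] [516. -35.] [23. 32.] 91 231.0
[144. 237.] [ 431. -101.] [28. 34.] 34 267.0
[255. 226.] [515.  49.] [23. 44.] 158 355.5
[219. 187.] [438.  44.] [23. 45.] 177 441.0
```

Request:
play_rows(
  deltas=[
    [2.5,-27,-20,0,0,-7,44],
    [2.5,-27,-20,0,0,-7,44],
    [2.5,-27,-20,0,0,-7,44],
    [2.5,-27,-20,0,0,-7,44],
    [2.5,-27,-20,0,0,-7,44],
    [2.5,-27,-20,0,0,-7,44],
    [2.5,-27,-20,0,0,-7,44],
    [2.5,-27,-20,0,0,-6,44],
  ],
)

```text
clock: 20.25
position: [0.5164, -0.0348, 0.1386]
tool_rot: [1.934, 1.57, 0.359]
force: [0.8, 0.9, -0.0]
grip_width: 0.0443
```

Request:
play_rows(
  deltas=[
    [0,0,-40,0,0,0,44],
    [0,0,-40,0,0,0,44],
    [0,0,-30,0,0,0,44],
    [0,0,-13,0,0,0,44],
    [0,0,-7,0,0,0,44],
    [0,0,0,0,0,0,15],
    [0,0,0,0,0,0,15],
    [0,0,0,0,0,0,15],
  ],
)

```text
clock: 21.25
position: [0.5161, -0.0348, 0.0096]
tool_rot: [1.699, 1.569, 0.127]
force: [-0.8, 1.1, 8.3]
grip_width: 0.021
```

Request:
play_rows(
  deltas=[
    [0,0,0,0,0,0,15],
    [0,0,30,0,0,0,15],
    [0,0,50,0,0,0,15],
    [0,0,50,0,0,0,15],
    [-2,33,10,0,0,7,15],
    [-2,33,10,0,0,7,15],
    [-2,33,10,0,0,7,15],
    [-2,33,10,0,0,7,15],
  ],
)

```text
clock: 22.25
position: [0.5075, 0.0982, 0.1797]
tool_rot: [1.416, 1.57, 0.337]
force: [-0.7, 0.1, 0.1]
grip_width: 0.0212
```

Request:
play_rows(
  deltas=[
    [-2,34,10,0,0,7,15],
    [-2,34,10,0,0,7,15],
    [-2,34,10,0,0,7,15],
    [-2,34,10,0,0,7,15],
    [-2,34,10,0,0,7,15],
    [-2,34,10,0,0,8,15],
    [-2,33,10,0,0,8,15],
    [0,0,0,0,0,0,15],
  ],
)

```text
clock: 23.25
position: [0.4929, 0.337, 0.2495]
tool_rot: [1.435, 1.569, 1.248]
force: [0.2, -0.6, 0.5]
grip_width: 0.0209
```

Request:
play_rows(
  deltas=[
    [2,-3,-20,0,0,0,15],
    [0,0,-30,0,0,0,15],
    [0,0,-30,0,0,0,15],
    [0,0,-30,0,0,0,15],
    [0,0,-20,0,0,0,15],
    [0,0,-10,0,0,0,15],
    [0,0,0,0,0,0,50],
    [0,0,0,0,0,0,50],
  ],
)

```text
clock: 24.25
position: [0.4963, 0.3332, 0.1102]
tool_rot: [1.167, 1.567, 0.974]
force: [-0.0, 10.3, 4.5]
grip_width: 0.0499
```

Request:
play_rows(
  deltas=[
    [0,0,0,0,0,0,50],
    [0,0,0,0,0,0,50],
    [0,0,0,0,0,0,50],
    [0,0,0,0,0,0,50],
    [0,0,40,0,0,0,50],
    [0,0,50,0,0,0,50],
    [0,0,50,0,0,0,50],
    [0,0,50,0,0,0,50],
  ],
)

```text
clock: 25.25
position: [0.4958, 0.3308, 0.3019]
tool_rot: [0.801, 1.569, 0.608]
force: [0.1, -0.4, 0.3]
grip_width: 0.0496
```

Request:
play_rows(
  deltas=[
    [0,-30,0,0,0,-8,50],
    [0,-30,0,0,0,-8,50],
    [0,-30,0,0,0,-8,50],
    [0,-30,0,0,0,-8,50],
    [0,-30,0,0,0,-8,50],
    [0,-30,0,0,0,-8,50],
    [0,-30,0,0,0,-8,50],
    [0,0,0,0,0,0,50],
  ],
)

```text
clock: 26.25
position: [0.4959, 0.1189, 0.3001]
tool_rot: [1.513, 1.569, 0.337]
force: [-0.7, -0.6, 0.5]
grip_width: 0.0502
```

```bash
python3 look.py w7.png
```

```text
26.25 [495.9 118.9 300.1] yaw 22.647695570320224
[273. 294.] [510. -99.] [27. 34.] 47 227.5
[312. 216.] [518.  48.] [23. 46.] 159 423.5
[261. 198.] [438.  44.] [24. 45.] 176 449.5
```

```bash
python3 - <<'E'
from seg import *
print(proj(cam('wrist'),[.431,-.101,.0155]))
im=cv2.imread('pics/w7.png'); c=cam('wrist')
for o in seg(im,c): print(*o)
im,c=grab('top','t7.png'); print('top')
for o in seg(im,c,135): print(*o)
for o in seg(im,c,135): pass
g=cv2.cvtColor(im,cv2.COLOR_BGR2GRAY)
for ct in cv2.findContours((g>135).astype(np.uint8),0,1)[0]:
    A=cv2.contourArea(ct)
    if 15<A<120: 
        x=ray(c,cv2.minAreaRect(ct)[0],.0155)[0]*1000
        if 350<x[0]<580 and abs(x[1])<200: print(x.round(),A)
E
```

```text
[[225.62863314 278.41937726]]
[286. 318.] [ 546. -132.] [64. 91.] 24 664.0
[273. 294.] [510. -97.] [27. 34.] 47 227.5
[194. 276.] [ 382. -117.] [ 6. 52.] 91 85.0
[312. 216.] [518.  50.] [23. 46.] 159 423.5
[212. 224.] [383. -21.] [ 10. 126.] 89 360.0
[261. 198.] [438.  46.] [24. 45.] 177 449.5
[240. 147.] [384. 104.] [ 12. 117.] 89 580.5
top
[299. 200.] [439.  44.] [21. 43.] 175 74.5
[299. 174.] [520.  47.] [20. 43.] 159 74.0
[353.  50.  16.] 44.5
[ 432. -104.   16.] 46.5
[439.  44.  16.] 74.5
[ 511. -104.   16.] 44.5
[520.  47.  16.] 74.0
[570. -65.  16.] 25.5
```

Request:
play_rows(
  deltas=[
    [-7,-25,-15,0,0,-9,50],
    [-7,-25,-15,0,0,-9,50],
    [-7,-25,-15,0,0,-9,50],
    [-7,-25,-15,0,0,-9,50],
    [-7,-25,-15,0,0,-9,50],
    [-7,-25,-15,0,0,-9,50],
    [-7,-25,-15,0,0,-9,50],
    [-7,-25,-15,0,0,-9,50],
  ],
)

```text
clock: 27.35
position: [0.44, -0.0789, 0.1787]
tool_rot: [2.858, 1.57, 0.428]
force: [1.5, 1.0, 0.6]
grip_width: 0.0499
```

Request:
play_rows(
  deltas=[
    [-8,-20,-20,0,0,-8,50],
    [0,0,-20,0,0,0,50],
    [0,0,-20,0,0,0,50],
    [0,0,0,0,0,0,50],
  ],
)

```text
clock: 27.85
position: [0.4315, -0.0984, 0.1183]
tool_rot: [-0.82, 1.569, 2.898]
force: [1.5, 0.2, 0.7]
grip_width: 0.0499
```

Request:
play_rows(
  deltas=[
    [0,-3,-40,0,0,0,50],
    [0,0,-35,0,0,0,50],
    [0,0,-25,0,0,0,50],
    [0,0,-8,0,0,0,50],
    [0,0,0,0,0,0,15],
    [0,0,0,0,0,0,15],
    [0,0,0,0,0,0,15],
    [0,0,0,0,0,0,15],
  ],
)

```text
clock: 28.85
position: [0.4322, -0.1019, 0.0119]
tool_rot: [2.545, 1.569, -0.021]
force: [-1.9, 0.5, 8.4]
grip_width: 0.021
```

Request:
play_rows(
  deltas=[
    [0,0,0,0,0,0,15],
    [0,0,30,0,0,0,15],
    [0,0,50,0,0,0,15],
    [0,0,50,0,0,0,15],
    [4,29,8,0,0,9,15],
    [4,29,8,0,0,9,15],
    [4,29,8,0,0,9,15],
    [4,29,8,0,0,9,15],
  ],
)

```text
clock: 29.85
position: [0.4477, 0.0151, 0.174]
tool_rot: [2.287, 1.57, 0.354]
force: [0.6, 1.0, 0.2]
grip_width: 0.0208
```

Request:
play_rows(
  deltas=[
    [4,29,8,0,0,9,15],
    [4,29,8,0,0,9,15],
    [4,29,8,0,0,9,15],
    [4,29,8,0,0,9,15],
    [4,29,8,0,0,9,15],
    [4,29,8,0,0,9,15],
    [5,29,8,0,0,9,15],
    [5,29,8,0,0,9,15],
  ],
)

```text
clock: 30.85
position: [0.4816, 0.2468, 0.2382]
tool_rot: [0.663, 1.57, -0.014]
force: [0.7, 0.2, 0.0]
grip_width: 0.0207
```

Request:
play_rows(
  deltas=[
    [5,29,5,0,0,10,15],
    [5,29,5,0,0,9,15],
    [4,29,5,0,0,9,15],
    [0,0,0,0,0,0,15],
  ],
)

```text
clock: 31.35
position: [0.4953, 0.3349, 0.2528]
tool_rot: [0.711, 1.57, 0.522]
force: [0.1, -0.2, 0.0]
grip_width: 0.0205
```

Request:
play_rows(
  deltas=[
    [0,-1,-23,0,0,0,15],
    [0,0,-30,0,0,0,15],
    [0,0,-30,0,0,0,15],
    [0,0,-30,0,0,0,15],
    [0,0,-20,0,0,0,15],
    [0,0,-10,0,0,0,15],
    [0,0,0,0,0,0,50],
    [0,0,0,0,0,0,50],
  ],
)

```text
clock: 32.35
position: [0.4961, 0.3332, 0.1101]
tool_rot: [1.057, 1.568, 0.864]
force: [-0.9, 5.6, 1.4]
grip_width: 0.05
```

Request:
play_rows(
  deltas=[
    [0,0,0,0,0,0,50],
    [0,0,0,0,0,0,50],
    [0,0,0,0,0,0,50],
    [0,0,0,0,0,0,50],
    [0,0,40,0,0,0,50],
    [0,0,50,0,0,0,50],
    [0,0,50,0,0,0,50],
    [0,0,50,0,0,0,50],
  ],
)

```text
clock: 33.35
position: [0.4958, 0.3317, 0.3019]
tool_rot: [0.759, 1.569, 0.565]
force: [0.0, 0.1, 0.1]
grip_width: 0.0497
```

Request:
play_rows(
  deltas=[
    [0,-30,0,0,0,-8,50],
    [0,-30,0,0,0,-8,50],
    [0,-30,0,0,0,-8,50],
    [0,-30,0,0,0,-8,50],
    [0,-30,0,0,0,-8,50],
    [0,-30,0,0,0,-8,50],
    [0,-30,0,0,0,-8,50],
    [0,0,0,0,0,0,50],
  ],
)

```text
clock: 34.35
position: [0.4959, 0.1199, 0.3001]
tool_rot: [1.479, 1.569, 0.304]
force: [-0.7, 0.8, 0.3]
grip_width: 0.0503
```

```bash
python3 look.py w8.png
```

```text
34.35 [495.9 119.9 300.1] yaw 22.635350374264405
[273. 294.] [510. -99.] [28. 35.] 51 229.0
[312. 217.] [517.  48.] [24. 46.] 156 426.5
[261. 199.] [438.  44.] [24. 46.] 176 450.5
```

Request:
play_rows(
  deltas=[
    [2,-27,-20,0,0,-8,50],
    [2,-27,-20,0,0,-8,50],
    [2,-27,-20,0,0,-8,50],
    [2,-27,-20,0,0,-8,50],
    [2,-27,-20,0,0,-8,50],
    [2,-28,-20,0,0,-8,50],
    [1,-28,-20,0,0,-8,50],
    [1,-28,-20,0,0,-8,50],
  ],
)

```text
clock: 35.4
position: [0.5103, -0.0969, 0.1386]
tool_rot: [2.771, 1.57, 0.481]
force: [0.2, 0.8, 0.0]
grip_width: 0.05
```

Request:
play_rows(
  deltas=[
    [0,0,-20,0,0,0,50],
    [0,0,0,0,0,0,50],
  ],
)

```text
clock: 35.65
position: [0.5095, -0.0963, 0.1182]
tool_rot: [-1.202, 1.569, 2.796]
force: [-0.1, -0.9, 0.8]
grip_width: 0.0502
```

```bash
python3 look.py w9.png
```

```text
35.65 [509.5 -96.3 118.2] yaw 319.0206552090125
```

Request:
play_rows(
  deltas=[
    [0,-3,-40,0,0,0,50],
    [0,0,-35,0,0,0,50],
    [0,0,-25,0,0,0,50],
    [0,0,-8,0,0,0,50],
    [0,0,0,0,0,0,15],
    [0,0,0,0,0,0,15],
    [0,0,0,0,0,0,15],
    [0,0,0,0,0,0,15],
  ],
)

```text
clock: 36.7
position: [0.5104, -0.0998, 0.0121]
tool_rot: [2.37, 1.569, 0.083]
force: [-1.5, 0.9, 7.5]
grip_width: 0.0208
```

Request:
play_rows(
  deltas=[
    [0,0,0,0,0,0,15],
    [0,0,30,0,0,0,15],
    [0,0,50,0,0,0,15],
    [0,0,50,0,0,0,15],
    [-1,29,8,0,0,8,15],
    [-1,29,8,0,0,8,15],
    [-1,29,8,0,0,8,15],
    [-1,29,8,0,0,8,15],
  ],
)

```text
clock: 37.7
position: [0.5056, 0.0171, 0.1741]
tool_rot: [1.977, 1.569, 0.253]
force: [0.8, -0.4, -0.4]
grip_width: 0.0204
```

Request:
play_rows(
  deltas=[
    [-1,29,8,0,0,8,15],
    [-1,29,8,0,0,8,15],
    [-1,29,8,0,0,8,15],
    [-1,29,8,0,0,8,15],
    [-1,29,8,0,0,8,15],
    [-1,29,8,0,0,8,15],
    [-1,29,8,0,0,8,15],
    [-1,29,8,0,0,8,15],
  ],
)

```text
clock: 38.7
position: [0.4975, 0.2488, 0.2382]
tool_rot: [0.782, 1.57, 0.175]
force: [0.2, -0.2, -0.3]
grip_width: 0.0205
```

Request:
play_rows(
  deltas=[
    [-1,29,5,0,0,8,15],
    [-1,29,5,0,0,8,15],
    [0,29,5,0,0,8,15],
    [0,0,0,0,0,0,15],
  ],
)

```text
clock: 39.2
position: [0.4952, 0.337, 0.2528]
tool_rot: [0.979, 1.569, 0.79]
force: [-0.5, -0.6, -0.3]
grip_width: 0.0208
```

Request:
play_rows(
  deltas=[
    [0,-3,-23,0,0,0,15],
    [0,0,-30,0,0,0,15],
    [0,0,-30,0,0,0,15],
    [0,0,-30,0,0,0,15],
    [0,0,-20,0,0,0,15],
    [0,0,-10,0,0,0,15],
    [0,0,0,0,0,0,50],
    [0,0,0,0,0,0,50],
  ],
)

```text
clock: 40.2
position: [0.4962, 0.3332, 0.1101]
tool_rot: [1.066, 1.568, 0.873]
force: [-1.2, 4.5, 3.0]
grip_width: 0.05
```

Request:
play_rows(
  deltas=[
    [0,0,0,0,0,0,50],
    [0,0,0,0,0,0,50],
    [0,0,0,0,0,0,50],
    [0,0,0,0,0,0,50],
    [0,0,40,0,0,0,50],
    [0,0,50,0,0,0,50],
    [0,0,50,0,0,0,50],
    [0,0,50,0,0,0,50],
  ],
)

```text
clock: 41.2
position: [0.4958, 0.3318, 0.3019]
tool_rot: [0.764, 1.569, 0.57]
force: [1.0, -0.6, -0.0]
grip_width: 0.05
```

Request:
play_rows(
  deltas=[
    [0,-30,0,0,0,0,80],
    [0,-30,0,0,0,0,80],
    [0,-30,0,0,0,-7,80],
    [0,-30,0,0,0,-7,80],
    [0,-30,0,0,0,-7,80],
    [5,-30,0,0,0,-7,80],
    [5,-30,0,0,0,-7,80],
    [5,-30,5,0,0,-7,80],
  ],
)

```text
clock: 42.2
position: [0.5108, 0.0908, 0.3049]
tool_rot: [1.364, 1.569, 0.433]
force: [0.1, 1.0, 1.0]
grip_width: 0.08
```

```bash
python3 look.py w10.png
```

```text
42.2 [510.8  90.8 304.9] yaw 36.66303645246248
[303. 192.] [518.  48.] [23. 46.] 158 436.0
[257. 162.] [438.  44.] [23. 45.] 177 466.5
```

Request:
play_rows(
  deltas=[
    [10,-35,5,0,0,-7,80],
    [10,-35,5,0,0,-7,80],
    [10,-35,5,0,0,-7,80],
    [10,-35,5,0,0,-7,80],
    [10,-35,5,0,0,-7,80],
    [0,-35,0,0,0,0,80],
    [0,-35,0,0,0,0,80],
    [0,-30,0,0,0,0,80],
  ],
)

```text
clock: 43.25
position: [0.5605, -0.1844, 0.33]
tool_rot: [1.445, 1.569, -0.093]
force: [-0.4, 0.0, -0.0]
grip_width: 0.08
```

```bash
python3 look.py w11.png; python3 - <<'E'
from h import *
c=cam('wrist'); np.savez('w11.npz',K=c[0],R=c[1],t=c[2])
E
```

```text
43.25 [ 560.5 -184.4  330. ] yaw 1.905878037775011
```

View pics/w11.png

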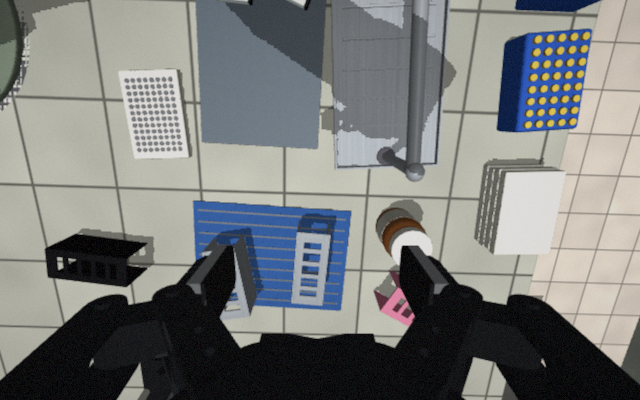

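The picture shows the bar as a vertical line at x≈416, y 0–172, with its near post at (400,163). The far rack is at (312,267) and the near rack at (235,270) is partly hidden. The black (95,258) and pink (398,300) look-alikes are elsewhere, so they won't be confused. The mat holds only the two whole cells.

```bash
python3 - <<'E'
from h import *
z=np.load('w11.npz'); c=(z['K'],z['R'],z['t']); im=cv2.imread('pics/w11.png'); g=cv2.cvtColor(im,cv2.COLOR_BGR2GRAY).astype(float)
print(g[60,396:440].astype(int))
L=cv2.createLineSegmentDetector().detect(im[:180,395:440].copy()[:,:,1])[0][:,0]
for l in L:
    if abs(l[3]-l[1])>40:
        uv=np.array([[l[0]+395,l[1]],[l[2]+395,l[3]]]); print(uv.round(1).tolist(),(ray(c,uv,.14)*1000).round(1)[:,:2].tolist())
# rack a top mask
sub=im[215:315,280:345]; gg=cv2.cvtColor(sub,cv2.COLOR_BGR2GRAY); hsv=cv2.cvtColor(sub,cv2.COLOR_BGR2HSV)
m=((gg>150)&(hsv[...,1]<60)).astype(np.uint8)*255; m=cv2.morphologyEx(m,cv2.MORPH_CLOSE,np.ones((15,15)))
ct=max(cv2.findContours(m,0,1)[0],key=cv2.contourArea); r=cv2.minAreaRect(ct); bp=cv2.boxPoints(r)+[280,215]
w=ray(c,bp,.063)*1000; print(bp.round(),w.round(),w.mean(0)); print([np.linalg.norm(w[i]-w[i-1]).round() for i in range(4)])
# top camera racks
t=cv2.imread('pics/top0.png'); ct_=cam('top')
for (x0,y0,x1,y1) in((398,146,452,182),(408,186,460,224)):
    s=t[y0:y1,x0:x1]; hsv=cv2.cvtColor(s,cv2.COLOR_BGR2HSV); m=((hsv[...,2]>140)&(hsv[...,1]<70)).astype(np.uint8)*255
    m=cv2.morphologyEx(m,cv2.MORPH_CLOSE,np.ones((5,5))); q=max(cv2.findContours(m,0,1)[0],key=cv2.contourArea)
    bp=cv2.boxPoints(cv2.minAreaRect(q))+[x0,y0]; w=ray(ct_,bp,.063)*1000; print('top',bp.round(1).tolist(),w.round()[:,:2].tolist(),w.mean(0).round(),[np.linalg.norm(w[i]-w[i-1]).round() for i in range(4)])
cv2.imwrite('pics/crop3.png',cv2.resize(np.hstack([im[200:330,180:360],im[0:130,330:460]]),None,fx=2.5,fy=2.5,interpolation=cv2.INTER_CUBIC))
E
```

```text
[112 109 111 114 114 120 117 116 116 115 113 113 113  94  61  64  73  79
  83  88  94  97 104 112 113 106 104 102  97  94 104 109 106 111 112 116
 110 109 109 108 108 107 107 106]
[[433.5, 161.8000030517578], [437.70001220703125, 101.80000305175781]] [[689.0, -164.3], [684.9, -100.8]]
[[405.1000061035156, 158.10000610351562], [411.0, 8.100000381469727]] [[656.9, -161.1], [646.7, -14.8]]
[[416.6000061035156, 17.0], [410.79998779296875, 163.3000030517578]] [[653.0, -22.2], [663.9, -166.6]]
[[416.6000061035156, 159.39999389648438], [420.70001220703125, 68.0999984741211]] [[669.9, -162.1], [662.9, -68.6]]
[[280. 233.]
 [344. 233.]
 [344. 314.]
 [280. 314.]] [[ 508. -285.   63.]
 [ 602. -282.   63.]
 [ 610. -420.   63.]
 [ 508. -423.   63.]] [ 557.12660931 -352.8522511    63.        ]
[np.float64(138.0), np.float64(94.0), np.float64(138.0), np.float64(102.0)]
top [[405.3, 168.8], [406.6, 154.5], [444.0, 157.9], [442.7, 172.2]] [[539.0, -280.0], [584.0, -284.0], [576.0, -400.0], [531.0, -396.0]] [ 558. -340.   63.] [np.float64(116.0), np.float64(45.0), np.float64(116.0), np.float64(45.0)]
top [[414.8, 200.8], [451.7, 195.3], [454.0, 210.7], [417.1, 216.2]] [[441.0, -311.0], [461.0, -424.0], [414.0, -431.0], [394.0, -318.0]] [ 427. -371.   63.] [np.float64(48.0), np.float64(115.0), np.float64(48.0), np.float64(115.0)]
```

View pics/crop3.png

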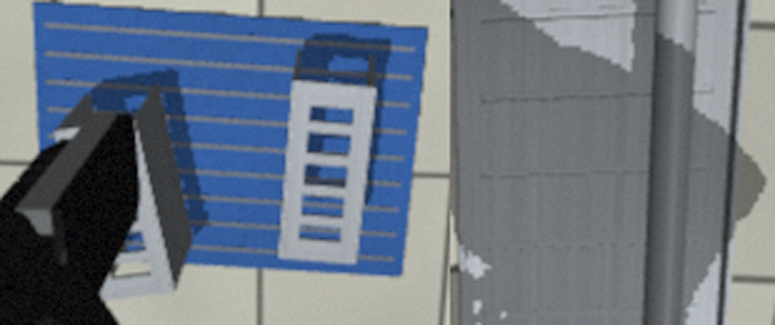

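```bash
python3 - <<'E'
from h import *
z=np.load('w11.npz'); c=(z['K'],z['R'],z['t'])
w=ray(c,[[297.2,233.2],[330.8,234.4],[322.8,305.2],[291.6,303.6]],.063)*1000; print(w.round()[:,:2].tolist(),w.mean(0).round()); d=(w[0]+w[1]-w[2]-w[3]); print(np.degrees(np.arctan2(d[1],d[0])))
im=cv2.imread('pics/w11.png'); g=cv2.cvtColor(im,cv2.COLOR_BGR2GRAY).astype(float)
for v in(30,60,90,120,145): print(v,g[v,400:432].astype(int))
print((ray(c,[[417.2,60]],.14)*1000).round(1), (ray(c,[415,172],.159)*1000).round(),(ray(c,[415,172],.148)*1000).round())
t=cv2.cvtColor(cv2.imread('pics/top0.png'),cv2.COLOR_BGR2GRAY); ct=cam('top')
for u in(275,295,316,340,360): print(u,t[112:136,u])
print((ray(ct,[[262,125],[370,121.4]],.14)*1000).round(),(ray(ct,[[259.2,125.4],[374,119.8]],.157)*1000).round())
E
```

```text
[[534.0, -285.0], [583.0, -285.0], [576.0, -405.0], [526.0, -404.0]] [ 555. -345.   63.]
86.43386338553967
30 [105 109 114 111 113 112 109 112 110 113  97  69  61  67  72  77  86  87
  94  99 105 107 103 100 100  93  91 122 156 168 168 170]
60 [114 120 117 116 116 115 113 113 113  94  61  64  73  79  83  88  94  97
 104 112 113 106 104 102  97  94 104 109 106 111 112 116]
90 [120 121 121 121 117 117 119 120  93  56  65  74  78  86  90  98  99 110
 115 112 106 102  97  96 107 114 118 114 114 115 114 115]
120 [120 125 122 124 121 123 118  87  60  69  73  79  89  92  98 103 114 115
 110 103 100  96 101 115 125 118 142 173 186 184 184 186]
145 [123 124 125 123 123 115  82  57  69  75  86  89  93  96 109 114 117 109
 102 101  93 153 190 191 185 182 184 184 183 189 185 184]
[[658.3 -61.  140. ]] [[ 663. -173.  159.]] [[ 667. -175.  148.]]
275 [132 130 132 125 129 131 129 129 129 125 109 119 134 111  92  75  94 126
 129 127 132 129 131 128]
295 [131 127 130 133 132 129 126 131 129  99 114 132 117  98  76  91 111 130
 130 131 130 131 132 131]
316 [128 124 134 132 133 132 133 125  99 114 130 121 103  83  96 123 119 118
 125 127 135 134 135 134]
340 [131 134 134 134 130 133 130 100 114 132 128 100  81  93 115 122 123 135
 135 134 120 128 111 110]
360 [132 134 134 134 135 133 111 108 127 135 106  85  81 102 134 131 137 135
 137 135 133 136 136 135]
[[ 645.  156.  140.]
 [ 665. -161.  140.]] [[ 639.  162.  157.]
 [ 666. -171.  157.]]
```

Request:
play_rows(
  deltas=[
    [-1,-23,-30,0,0,-1,82],
    [-1,-23,-30,0,0,-1,82],
    [-1,-23,-30,0,0,-1,82],
    [-1,-23,-30,0,0,-1,82],
    [0,-23,-30,0,0,-1,82],
    [0,-22,-30,0,0,-0.5,82],
    [0,-22,-30,0,0,0,82],
    [0,0,0,0,0,0,82],
  ],
)

```text
clock: 44.3
position: [0.5555, -0.343, 0.1177]
tool_rot: [-1.65, 1.569, 2.998]
force: [0.2, 0.2, -0.1]
grip_width: 0.0824
```

```bash
python3 look.py w12.png; python3 - <<'E'
from h import *
im=cv2.imread('pics/w12.png'); cv2.imwrite('pics/v12.png',im)
c=cam('wrist'); print(proj(c,[[.583,-.285,.063],[.534,-.285,.063],[.526,-.404,.063],[.576,-.405,.063]]).round())
E
```

```text
44.3 [ 555.5 -343.   117.7] yaw 356.32164229070463
[[353. 132.]
 [277. 137.]
 [282. 298.]
 [348. 295.]]
```

View pics/v12.png

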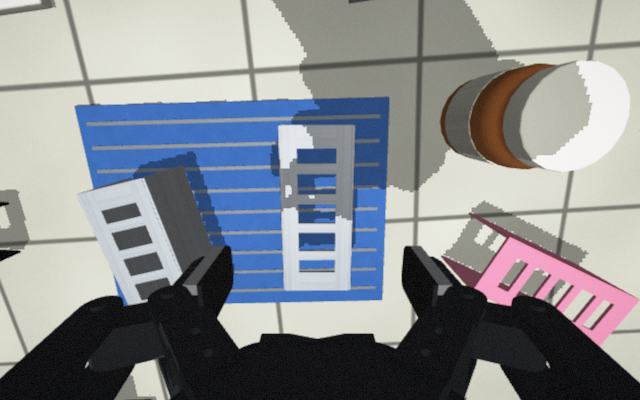

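Request:
play_rows(
  deltas=[
    [0,4,-30,0,0,0,82],
    [0,0,-30,0,0,0,82],
    [0,0,-20,0,0,0,82],
    [0,0,-13,0,0,0,82],
    [0,0,0,0,0,0,82],
    [0,0,0,0,0,0,40],
    [0,0,0,0,0,0,40],
    [0,0,0,0,0,0,40],
  ],
  grip_force=60,
)

```text
clock: 45.35
position: [0.557, -0.3382, 0.0269]
tool_rot: [1.227, 1.57, -0.406]
force: [-1.5, 1.2, 7.5]
grip_width: 0.0494
```

Request:
play_rows(
  deltas=[
    [0,0,0,0,0,0,40],
    [0,0,0,0,0,0,40],
    [0,0,10,0,0,0,40],
    [0,0,20,0,0,0,40],
    [0,0,0,0,0,0,40],
  ],
)

```text
clock: 45.98
position: [0.5576, -0.3386, 0.0581]
tool_rot: [1.147, 1.568, -0.486]
force: [-0.1, -0.4, -2.5]
grip_width: 0.0494
```

Request:
play_rows(
  deltas=[
    [0,0,40,0,0,0,40],
    [0,0,45,0,0,0,40],
    [0,0,45,0,0,0,40],
    [0,0,42,0,0,0,40],
    [7,31,0,0,0,0.5,40],
    [7,31,0,0,0,0.5,40],
    [7,31,0,0,0,0.5,40],
    [7,31,0,0,0,0.5,40],
  ],
)

```text
clock: 46.98
position: [0.5846, -0.2128, 0.2278]
tool_rot: [-2.809, 1.571, 1.876]
force: [0.7, 0.1, -3.2]
grip_width: 0.049
```

Request:
play_rows(
  deltas=[
    [7,31,0,0,0,0.6,40],
    [7,31,0,0,0,0.6,40],
    [7,31,0,0,0,0.6,40],
    [7,31,0,0,0,0.6,40],
    [7,31,0,0,0,0.6,40],
    [7,31,0,0,0,0.6,40],
    [7,31,0,0,0,0.6,40],
    [7,32,0,0,0,0.7,40],
  ],
)

```text
clock: 47.98
position: [0.6406, 0.0361, 0.2278]
tool_rot: [-2.369, 1.571, 2.402]
force: [0.8, 0.6, -2.7]
grip_width: 0.0495
```

Request:
play_rows(
  deltas=[
    [8,32,0,0,0,0.7,40],
    [0,0,0,0,0,0,40],
    [0,0,0,0,0,0,40],
  ],
)

```text
clock: 48.35
position: [0.6484, 0.0664, 0.2278]
tool_rot: [-0.513, 1.57, -2.014]
force: [-0.0, 0.8, -2.4]
grip_width: 0.0492
```

```bash
python3 - <<'E'
from h import *
s=telemetry.observe(); print(s['clock'],s['position'],90-np.degrees(s['tool_rot'][0]-s['tool_rot'][2]),s['force'],s['grip_width'])
w,c=grab('wrist','w13.png'); sd,_=grab('side','s13.png')
cv2.imwrite('pics/v13.png',np.hstack([w[:,120:520],cv2.resize(sd[100:260,290:450],(400,400),interpolation=cv2.INTER_CUBIC)]))
E
```

```text
48.35 [0.64838741 0.06642196 0.22775056] 4.0009184672290985 [-0.01617351  0.75279766 -2.38432747] 0.04922087333916418
```

View pics/v13.png

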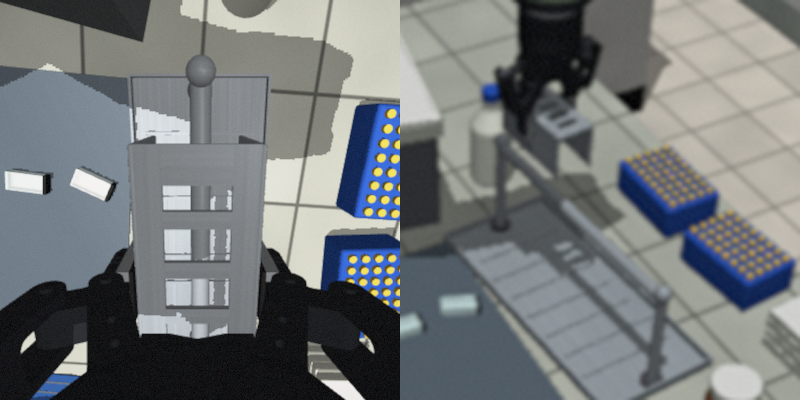

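Request:
play_rows(
  deltas=[
    [1,0,-30,0,0,0,40],
    [0,0,-30,0,0,0,40],
    [0,0,-25,0,0,0,40],
    [0,0,-15,0,0,0,40],
    [0,0,-8,0,0,0,40],
    [0,0,-3,0,0,0,40],
    [0,0,0,0,0,0,40],
    [0,0,0,0,0,0,40],
  ],
)

```text
clock: 49.45
position: [0.6499, 0.0671, 0.1175]
tool_rot: [1.717, 1.57, 0.216]
force: [0.2, -0.9, -3.3]
grip_width: 0.0493
```

Request:
play_rows(
  deltas=[
    [0,0,-2,0,0,0,40],
    [0,0,0,0,0,0,40],
  ],
)

```text
clock: 49.7
position: [0.6495, 0.0671, 0.1148]
tool_rot: [-1.909, 1.571, 2.874]
force: [0.1, -0.2, -3.0]
grip_width: 0.0491
```

Request:
play_rows(
  deltas=[
    [0,0,-1,0,0,0,40],
    [0,0,0,0,0,0,40],
  ],
)

```text
clock: 49.95
position: [0.6497, 0.067, 0.1143]
tool_rot: [2.202, 1.57, 0.701]
force: [-3.3, -0.1, 5.4]
grip_width: 0.0494
```

Request:
play_rows(
  deltas=[
    [0,0,-1,0,0,0,40],
    [0,0,0,0,0,0,40],
  ],
)

```text
clock: 50.2
position: [0.6497, 0.0671, 0.1142]
tool_rot: [2.381, 1.57, 0.88]
force: [-9.4, 0.5, 19.5]
grip_width: 0.0494
```

Request:
play_rows(
  deltas=[
    [0,0,-1,0,0,0,40],
    [0,0,0,0,0,0,40],
  ],
)

```text
clock: 50.45
position: [0.6498, 0.0671, 0.1142]
tool_rot: [2.417, 1.569, 0.916]
force: [-14.7, 0.4, 34.6]
grip_width: 0.0493
```

Request:
play_rows(
  deltas=[
    [0,0,2.5,0,0,0,40],
    [0,0,0,0,0,0,46],
    [0,0,0,0,0,0,54],
    [0,0,0,0,0,0,60],
    [0,0,0,0,0,0,70],
    [0,0,0,0,0,0,82],
    [0,0,0,0,0,0,82],
    [0,0,0,0,0,0,82],
  ],
)

```text
clock: 51.45
position: [0.6496, 0.067, 0.1143]
tool_rot: [-2.283, 1.571, 2.5]
force: [-0.2, 0.2, -0.0]
grip_width: 0.0818
```

Request:
play_rows(
  deltas=[
    [0,0,20,0,0,0,82],
    [0,0,30,0,0,0,82],
    [0,0,40,0,0,0,82],
    [0,0,30,0,0,0,82],
    [-8,-30,0,0,0,0,82],
    [-8,-30,0,0,0,0,82],
    [-8,-30,0,0,0,0,82],
    [-8,-30,0,0,0,0,82],
  ],
)

```text
clock: 52.45
position: [0.6174, -0.0541, 0.2359]
tool_rot: [1.553, 1.569, 0.052]
force: [-0.1, -0.6, -0.2]
grip_width: 0.0821
```

```bash
python3 - <<'E'
from h import *
s=telemetry.observe(); print(s['clock'],s['position'],90-np.degrees(s['tool_rot'][0]-s['tool_rot'][2]),s['force'],s['grip_width'])
w,c=grab('wrist','w14.png'); sd,_=grab('side','s14.png')
cv2.imwrite('pics/v14.png',np.hstack([w[:,120:520],cv2.resize(sd[100:260,290:450],(400,400),interpolation=cv2.INTER_CUBIC)]))
E
```

```text
52.45 [ 0.61743429 -0.05405159  0.23588222] 4.017052545805072 [-0.12772839 -0.64160832 -0.18020848] 0.08209144991032326
```

View pics/v14.png

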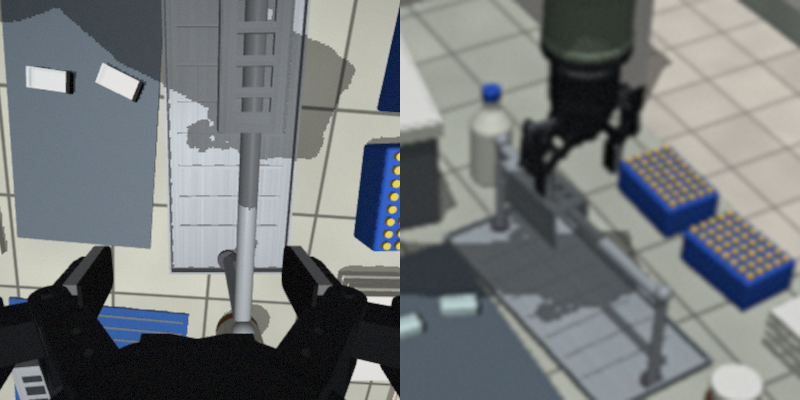

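Request:
play_rows(
  deltas=[
    [-15,-25,-9,0,0,0.5,82],
    [-15,-25,-9,0,0,0.5,82],
    [-15,-25,-9,0,0,0.5,82],
    [-15,-25,-9,0,0,0.5,82],
    [-15,-25,-9,0,0,0.5,82],
    [-15,-25,-9,0,0,0.5,82],
    [-15,-25,-9,0,0,0.5,82],
    [-15,-25,-9,0,0,0.5,82],
  ],
)

```text
clock: 53.55
position: [0.4977, -0.2535, 0.1632]
tool_rot: [1.342, 1.57, -0.088]
force: [0.6, -0.3, 0.6]
grip_width: 0.0817
```

Request:
play_rows(
  deltas=[
    [-15,-25,-9,0,0,0.5,82],
    [-15,-25,-9,0,0,0.5,82],
    [-15,-25,-9,0,0,0.5,82],
    [-15,-25,-9,0,0,0.5,82],
    [-10,-17,-8,0,0,0,82],
    [0,0,0,0,0,0,82],
  ],
)

```text
clock: 54.3
position: [0.4271, -0.371, 0.1189]
tool_rot: [-0.039, 1.57, -1.437]
force: [0.7, 0.0, -0.3]
grip_width: 0.082
```

```bash
python3 look.py w15.png;  python3 - <<'E'
from h import *
c=cam('wrist'); np.savez('w15.npz',K=c[0],R=c[1],t=c[2])
E
```

```text
54.3 [ 427.1 -371.   118.9] yaw 9.907716628640173
```

View pics/w15.png

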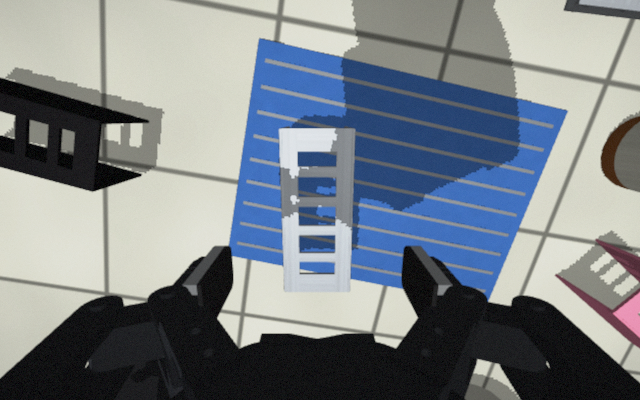

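The steel rack_b is centred and aligned between the fingers: top face at (279–355, 128–291), midline x≈317. Grasp it.

Request:
play_rows(
  deltas=[
    [0,3,-30,0,0,0,82],
    [0,0,-30,0,0,0,82],
    [0,0,-20,0,0,0,82],
    [0,0,-12,0,0,0,82],
    [0,0,0,0,0,0,82],
    [0,0,0,0,0,0,40],
    [0,0,0,0,0,0,40],
    [0,0,0,0,0,0,40],
  ],
  grip_force=60,
)

```text
clock: 55.35
position: [0.428, -0.3672, 0.0273]
tool_rot: [0.996, 1.57, -0.4]
force: [-0.6, 2.0, 9.7]
grip_width: 0.0492
```

Request:
play_rows(
  deltas=[
    [0,0,0,0,0,0,40],
    [0,0,0,0,0,0,40],
    [0,0,10,0,0,0,40],
    [0,0,20,0,0,0,40],
    [0,0,40,0,0,0,40],
    [0,0,45,0,0,0,40],
    [0,0,45,0,0,0,40],
    [0,0,42,0,0,0,40],
  ],
)

```text
clock: 56.35
position: [0.4273, -0.3669, 0.2306]
tool_rot: [0.993, 1.57, -0.404]
force: [0.3, -0.3, -2.6]
grip_width: 0.0494
```

Request:
play_rows(
  deltas=[
    [19,24,0,0,0,-0.5,40],
    [19,24,0,0,0,-0.5,40],
    [19,24,0,0,0,-0.5,40],
    [19,24,0,0,0,-0.5,40],
    [19,24,0,0,0,-0.5,40],
    [19,24,0,0,0,-0.5,40],
    [19,24,0,0,0,-0.5,40],
    [19,24,0,0,0,-0.5,40],
  ],
)

```text
clock: 57.35
position: [0.5799, -0.1741, 0.229]
tool_rot: [1.673, 1.571, 0.206]
force: [0.3, -0.4, -3.0]
grip_width: 0.0495
```

Request:
play_rows(
  deltas=[
    [20,24,0,0,0,-0.5,40],
    [20,24,0,0,0,-0.5,40],
    [20,25,0,0,0,-0.5,40],
    [20,25,0,0,0,-0.5,40],
    [0,0,0,0,0,0,40],
    [0,0,0,0,0,0,40],
  ],
)

```text
clock: 58.1
position: [0.6591, -0.0775, 0.2287]
tool_rot: [-0.537, 1.57, -2.038]
force: [-1.2, 0.0, -3.2]
grip_width: 0.049
```

```bash
python3 look.py w16.png; python3 - <<'E'
from h import *
im=cv2.imread('pics/w16.png'); g=cv2.cvtColor(im,cv2.COLOR_BGR2GRAY)
for v in (20,60,150): print(v,[int(x) for x in g[v,240:400:2]])
c=cam('wrist'); print(proj(c,[[.6543,0,.14],[.6497,.066,.14],[.6595,-.076,.14]]).round(1))
E
```

```text
58.1 [659.1 -77.5 228.7] yaw 4.0024395249352125
20 [75, 75, 106, 103, 81, 123, 118, 123, 126, 124, 125, 122, 124, 126, 126, 124, 123, 127, 129, 125, 114, 120, 124, 121, 121, 125, 128, 127, 129, 121, 107, 110, 108, 107, 104, 109, 109, 109, 106, 104, 103, 103, 106, 99, 105, 103, 96, 100, 97, 120, 128, 128, 130, 132, 131, 132, 128, 122, 121, 131, 132, 130, 127, 127, 129, 126, 129, 130, 128, 128, 126, 126, 129, 133, 123, 59, 124, 200, 214, 215]
60 [108, 69, 127, 125, 110, 84, 126, 123, 123, 128, 126, 125, 123, 121, 123, 126, 127, 129, 128, 130, 131, 110, 131, 125, 121, 126, 129, 127, 127, 121, 130, 129, 131, 132, 112, 89, 100, 110, 117, 124, 133, 128, 120, 114, 105, 97, 129, 131, 131, 130, 128, 130, 135, 131, 135, 137, 120, 122, 131, 137, 134, 131, 132, 134, 133, 135, 135, 135, 135, 131, 128, 131, 134, 119, 71, 133, 140, 140, 138, 140]
150 [106, 217, 218, 215, 131, 131, 128, 123, 124, 123, 125, 121, 121, 123, 128, 128, 129, 128, 126, 128, 125, 127, 126, 128, 128, 127, 127, 126, 130, 127, 131, 129, 132, 129, 131, 131, 132, 133, 133, 133, 132, 134, 132, 133, 131, 136, 134, 138, 138, 135, 138, 132, 135, 135, 138, 139, 138, 134, 136, 136, 136, 139, 139, 136, 140, 143, 140, 141, 142, 140, 140, 130, 136, 124, 131, 128, 129, 131, 128, 126]
[[318.1 103.2]
 [318.1   0.4]
 [317.8 202.8]]
```

Request:
play_rows(
  deltas=[
    [1.5,0,-30,0,0,0,40],
    [0,0,-30,0,0,0,40],
    [0,0,-25,0,0,0,40],
    [0,0,-15,0,0,0,40],
    [0,0,-8,0,0,0,40],
    [0,0,-3,0,0,0,40],
    [0,0,0,0,0,0,40],
    [0,0,0,0,0,0,40],
  ],
)

```text
clock: 59.15
position: [0.6614, -0.077, 0.118]
tool_rot: [1.518, 1.57, 0.017]
force: [0.4, 1.2, -2.8]
grip_width: 0.0494
```

Request:
play_rows(
  deltas=[
    [0,0,-1.5,0,0,0,40],
    [0,0,0,0,0,0,40],
  ],
)

```text
clock: 59.4
position: [0.6611, -0.0769, 0.1158]
tool_rot: [-2.06, 1.571, 2.723]
force: [-0.0, 0.6, -2.2]
grip_width: 0.0495
```

Request:
play_rows(
  deltas=[
    [0,0,-1,0,0,0,40],
    [0,0,0,0,0,0,40],
  ],
)

```text
clock: 59.65
position: [0.6611, -0.077, 0.1149]
tool_rot: [1.112, 1.571, -0.389]
force: [-0.9, 0.4, -1.6]
grip_width: 0.0496
```

Request:
play_rows(
  deltas=[
    [0,0,-0.5,0,0,0,40],
    [0,0,0,0,0,0,46],
    [0,0,0,0,0,0,54],
    [0,0,0,0,0,0,60],
    [0,0,0,0,0,0,70],
    [0,0,0,0,0,0,82],
    [0,0,0,0,0,0,82],
    [0,0,0,0,0,0,82],
  ],
)

```text
clock: 60.65
position: [0.6611, -0.077, 0.1143]
tool_rot: [0.51, 1.571, -0.99]
force: [0.3, 0.5, -0.4]
grip_width: 0.0822
```

Request:
play_rows(
  deltas=[
    [0,0,20,0,0,0,82],
    [0,0,30,0,0,0,82],
    [0,0,40,0,0,0,82],
    [0,0,40,0,0,0,82],
    [-10,-30,20,0,0,0,82],
    [-15,-35,20,0,0,0,82],
    [-15,-35,20,0,0,0,82],
    [-15,-35,20,0,0,0,82],
  ],
)

```text
clock: 61.65
position: [0.6053, -0.2132, 0.3266]
tool_rot: [1.281, 1.57, -0.22]
force: [0.7, -0.1, 0.5]
grip_width: 0.0821
```

Request:
play_rows(
  deltas=[
    [-15,-35,10,0,0,0,82],
    [-15,-30,0,0,0,0,82],
    [0,0,0,0,0,0,82],
    [0,0,0,0,0,0,82],
  ],
)

```text
clock: 62.15
position: [0.5763, -0.2764, 0.3352]
tool_rot: [1.761, 1.57, 0.261]
force: [-0.1, 0.6, 0.5]
grip_width: 0.0822
```

```bash
python3 look.py w17.png; python3 - <<'E'
from h import *
w=cv2.imread('pics/w17.png'); sd,_=grab('side','s17.png'); t,_=grab('top','t17.png')
a=cv2.resize(w[:250,150:550],(800*1//2,250)); b=cv2.resize(sd[90:250,200:456],(400,250),interpolation=cv2.INTER_CUBIC); d=cv2.resize(t[90:230,140:390],(800//1,448),interpolation=cv2.INTER_CUBIC)
cv2.imwrite('pics/v17.png',np.vstack([np.hstack([a,b]),d])[:598])
E
```

```text
62.15 [ 576.3 -276.4  335.2] yaw 4.040619112037675
```

View pics/v17.png

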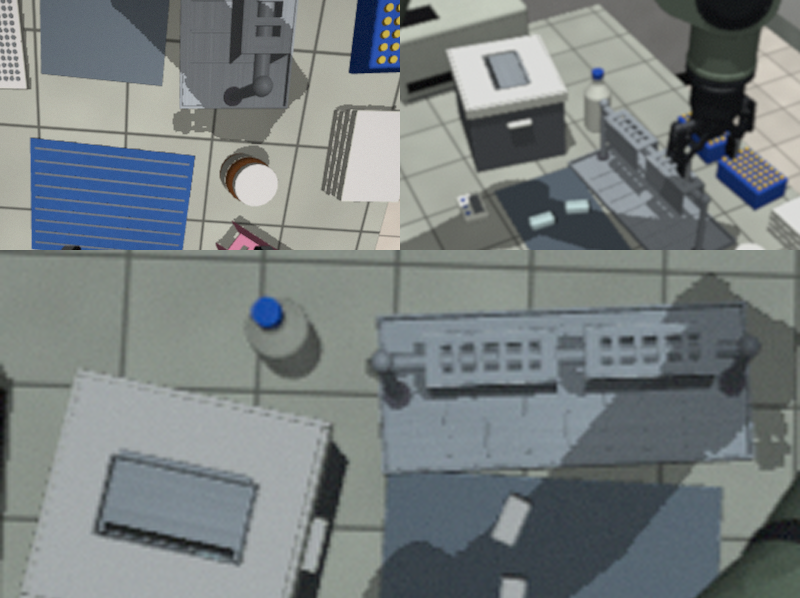

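Both racks hang astride the bar between the posts (bottom panel, 440–555 and 585–705). The flap is shut, and the mat holds only the two whole cells. I'll wait a moment and check that nothing is swinging.

Request:
play_rows(
  deltas=[
    [0,0,0,0,0,0,82],
    [0,0,0,0,0,0,82],
    [0,0,0,0,0,0,82],
    [0,0,0,0,0,0,82],
    [0,0,0,0,0,0,82],
    [0,0,0,0,0,0,82],
    [0,0,0,0,0,0,82],
    [0,0,0,0,0,0,82],
  ],
)

```text
clock: 63.3
position: [0.5761, -0.2769, 0.3343]
tool_rot: [-2.615, 1.571, 2.168]
force: [0.2, -0.7, -0.5]
grip_width: 0.0819
```

```bash
python3 - <<'E'
from h import *
a,_=grab('side'); 
for k in range(8): vision.grab_frame('top')
b,_=grab('side'); t,_=grab('top')
o=cv2.imread('pics/t17.png'); s0=cv2.imread('pics/s17.png')
r=np.s_[100:250,290:400]
for x,y in((a,b),(s0,b)): d=cv2.absdiff(x,y)[r].max(2); print(d.max(),(d>25).sum())
d=cv2.absdiff(o,t)[90:230,140:390].max(2); print(d.max(),(d>25).sum())
# whole cells now vs start, top view
o=cv2.imread('pics/top0.png')
for im in(o,t):
    g=cv2.cvtColor(im,cv2.COLOR_BGR2GRAY)
    for (x0,y0) in((285,160),(285,186)):
        m=(g[y0:y0+26,x0:x0+30]>125).astype(np.uint8); ct=max(cv2.findContours(m,0,1)[0],key=cv2.contourArea); print(np.round(np.array(cv2.minAreaRect(ct)[0])+[x0,y0],1))
E
```

```text
9 0
33 7
45 65
[299.2 174.1]
[299.5 199.5]
[299.1 174.1]
[299.5 199.5]
```

```bash
python3 -c "
from h import *
print(workorder.job_done()); print(telemetry.observe()['clock'])"
```

```text
the job is handed in; nothing more can be done
None
the job is handed in; nothing more can be done
```

I put all six broken cells into the bin through the flap, hung both steel racks astride the drying-stand bar, and handed the job in at about 64 s. The hand-in gave no verdict.

**Last checks:**
- **Mat and bin:** only the two whole cells are left on the mat, within about 0.1 px (under 1 mm) of where they started. The lid is clear and the flap looks shut. I could not see the pieces inside the bin; after each drop, that cell was gone from the mat and my later views showed no glass on the lid.
- **Racks:** both hang between the posts, side by side and in line with the bar. Two side-camera frames about 0.5 s apart showed no movement.
- **Bottle and jar:** I kept clear of both. The bottle and jar still looked upright in the last view, but I did not measure them.

**What disagreed:** the last top-view comparison, taken about 1 s apart, had 65 changed pixels. I put that down to the arm or its shadow and did not trace it. While seating the first rack I pressed about 35 N on the bar, then backed off before letting go.

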